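# Back off the end stop of the thick tube by one notch

## Task

Two clear tubes lie in holders on the lab bench, each kept in place by a sliding end stop on a notched rail. On the holder with the thicker tube, press the stop's latch tab down and, keeping it down, slide the stop exactly one notch away from the tube; then let the tab come back up so that the stop locks in that notch. Leave the thin tube's stop in the notch it is in.

Things in the scene. Friction and masses are not known exactly. Their poses are not given: they have to be found in the camera images.
- thick_tab_top (a point): Centre of the top of the thick tube's latch tab: ribbed black plate, 52 mm along the rail x 40 across, top 60 mm above the bench. Grey end walls of the stop stand 30 mm to +x and -x of it, 12 mm higher; a steel comb stands 32 mm to +y, 4 mm higher. x: level, along the rail, towards the tube; z: up. The point moves with tab and stop. The tube's stopper (top 83 mm up) is 70 mm to +x at the start.
- thick_stop (a joint): How far the thick tube's stop (76 x 44 mm, grey, carries the tab) has slid away from the tube, along the point's -x, m. Notches at 0 (start, within 2 mm), 0.050 and 0.100, 4 mm of play each; the tab's tooth pulls the stop into a notch from about 7 mm off. Friction 1.5 N.
- thick_tab (a joint): How far that tab is pressed straight down, m: 0 up, 0.018 fully down (hard stop); clear of the comb from 0.011 on, so 0.015 is a good depth. Its spring pushes back with 4 N (top) to 10 N (bottom) and raises it when let go. A shut gripper pressing on the tab carries the stop along by friction, or against its end walls.
- thin_stop (a joint): The like of thick_stop on the other holder, that of the thin tube; starts at 0 within 2 mm and is to stay. The holders are alike, bases 410 x 100 mm fixed to the bench, tube axes 50 mm up, but the thick tube is 60 mm in diameter and the thin one 30 mm.

How it is judged:
By the outcome, as a careful person would: the job done as asked, in the order asked, and still so for the second after the job is handed in, with the robot touching nothing.
It also fails if it takes over 29 s, if anything falls off the work surface, if the arm or the gripper's body presses on something with over 40 N, if the wrist force passes 120 N, or if a joint passes its speed limit or range.

## Robot

A 6-joint arm with a two-finger parallel gripper is mounted at the origin on the work surface. World frame = base frame: x ahead of the robot, y to its left, z up, the work surface at z = 0. Lengths are in m, angles in rad, forces in N, time in s.
With the tool pointing down it reaches from about 0.35 to 0.775 m from the base axis. Payload 5.5 kg.
Tool frame: the origin (TCP) lies between the finger pads; the fingertips stand 17 mm ahead of it and the grasp point (between the pads) lies 2 mm behind it; z points along the fingers, y is the direction in which the jaws open and shut (so a half turn about z gives the same grasp; the last joint's range is limited). The gripper opens to 85 mm and grips with 20 to 120 N. Pads are 22 mm wide; open, the fingers measure 114 mm over their backs; the gripper's body (76 mm by 85 mm) begins 54 mm behind the grasp point. The pads swing forward as they close: fully open they stand 13 mm farther back than shut.
Start: joints at [1.099, 0.313, 0.046, 1.304, 0, 1.431], TCP at [0.187, 0.544, 0.216] pointing down, gripper open.
Joint ranges: [-2.76, 2.76], [-0.86, 1.69], [-1.03, 1.26], [-2.2, 2.34], [-1.47, 1.5], [-3.14, 3.14]. Speed limits (rad/s): [2.57, 2.57, 3.14, 3.14, 3.14, 3.14].

## Interface

Orientations are given as a 3x3 rotation matrix whose columns are the frame's x, y, z axes.
In Python, from cell import manip, capture, spotter gives the robot as it stands. The module is installed in compiled form; this text tells all that it offers.
- The arm moves only by the tool play_rows, never from a script. Its argument "increments" is a list of rows, each an object with "travel": the shift along the tool's x, y, z in units of 50 cm (1.0 is 50 cm), a list of three; "dr": the turn, a rotation vector about the tool's x, y, z in units of 30 degrees (1.0 is 30 degrees), a list of three. In form: [{"travel": [dx, dy, dz], "dr": [wx, wy, wz]}, ...]. A call has exactly 10 rows; each row shifts and turns the commanded pose from where the row before left it, along the tool's axes as they then stand; what a row does not reach is not made up. A row lasts 1/10 s, in which the tool goes at most 50 mm and 8.59 degrees, less where a joint would pass 70% of its speed; a pose out of reach is approached as far as the arm can. A call with a number of a shift or a turn outside -1 to 1 is refused whole. A call with a gripper value outside its range is refused whole. "grip" is the closure, from 0 (fully open) to 1 (shut), set as the call begins (left out, the last holds). The fingers move at their own pace and stop on an object; "grip_force" is the grip in N (left out, the last holds). Time passes only in rows, so rows that do not move let the fingers close, or fill a call up. It gives the time, the measured TCP pose, the force and the opening at its end, in the units of the state.
- manip.read_state(): the state, without advancing time (a new reading comes with each control period).
- capture(name): name is "scene" or "top" or "wrist"; returns a dict with "img" (400x640x3 uint8, blue, green, red), "depth" (400x640 float32, m along the optical axis (not along the pixel's ray), 0 where there is no reading), "fx", "fy", "cx", "cy" (pixels), "k1" (the pictures are not rectified: a ray, as slopes to the right and down, at radius r is drawn at 1 + k1 r^2 times it, then the intrinsics apply), "eye" and "attitude" of the camera in the world; the wrist camera has in their place "T_tool_cam" (4x4, takes a point from camera to tool coordinates, whose origin is the TCP and whose axes are the flange's). Camera axes: x right, y down, z forward; pixel columns grow to the right and rows downward; lengths in m; the calibration is good to about 2 mm. A picture is of the moment at which its call begins: read the wrist's pose just before it.
- manip.hand_in(): hands the job in, once; it reports no verdict.
Trained networks look in the newest picture that a camera, given by its name, has taken for a name from the list of things; names that differ only in an ending like _2 or _b are one class to them, and where a whole thing is asked for, a point or a joint stands for the part that bears it (a point fixed in the world has none). Each returns a list of dicts, best first, with "score" (0 to 1); they miss things now and then, are a little off and sometimes report something else, mostly with a low value. They report only what shows in the picture. A call takes as long as a camera call.
- spotter.trace(camera, target): "region" (400x640 bool, what is visible of it) and "rect" ([left, top, right, bottom] in pixels, round what is visible of it).
- spotter.spot_point(camera, target): "location" ([column, row] in pixels: a listed point, or the origin of a listed thing).
The state is a dict: "time_s": time; "joint_pos": joint angles; "joint_vel": joint speeds; "effort": joint torques, N m; "ee_pos": TCP position; "tool_rot": TCP orientation; "wrist_force": force on the tool from outside, world axes, zero at the start; "torque": the same for the moment, N m; "opening": finger opening in m.
Only numpy, scipy, OpenCV 4.12 (cv2) and the standard library are available. Lean on these libraries where they do the work, as an engineer would, in place of code of your own. Each camera call takes 0.05 s, during which the arm holds its last target. There are 200 camera calls.

## Working session

There is one attempt and no reset: what is moved stays moved. The work goes in short steps, Python scripts to look and compute and a tool call to move; the robot and the scene stay as the last step left them, time stands still between calls to the robot, and variables do not carry over. Pictures are saved under pics/ and viewed, about 8 in all and at most 12, crops included, and the job is handed in when it is done.

Besides the shell and the picture viewer there is one more tool, called after "Call:" by a JSON object that holds its "method" and its "body", one argument or row to a line. play_rows: Moves the arm, as the interface text tells. Its arguments: {"type":"object","properties":{"increments":{"type":"array","items":{"type":"object","properties":{"travel":{"type":"array","items":{"type":"number","minimum":-1,"maximum":1}},"dr":{"type":"array","items":{"type":"number","minimum":-1,"maximum":1}}}}},"grip":{"type":"number"},"grip_force":{"type":"number"}},"required":["increments"]}

```bash
mkdir -p pics; cat > h.py <<'E'
import numpy as np, cv2
from cell import manip, capture, spotter
def cam(name):
    s=manip.read_state(); c=capture(name)
    if name=='wrist':
        T=np.eye(4);T[:3,:3]=s['tool_rot'];T[:3,3]=s['ee_pos'];T=T@np.array(c['T_tool_cam'])
        c['R'],c['t']=T[:3,:3],T[:3,3]
    else: c['R'],c['t']=np.array(c['attitude']),np.array(c['eye'])
    return c
def pos(c,uv,d=None,z=None):
    K=np.array([[c['fx'],0,c['cx']],[0,c['fy'],c['cy']],[0,0,1.]])
    p=cv2.undistortPoints(np.array([[uv]],float),K,np.array([c['k1'],0,0,0.]))[0,0]
    r=c['R']@np.array([p[0],p[1],1])
    if z is not None: d=(z-c['t'][2])/r[2]
    if d is None: d=c['depth'][int(round(uv[1])),int(round(uv[0]))]
    return c['t']+r*d
E
python3 - <<'E'
from h import *
print(np.round(manip.read_state()['tool_rot'],3))
for n in ['top','scene']:
    c=cam(n); cv2.imwrite(f'pics/{n}0.png',c['img'])
    for t in ['thick_tab_top','thick_stop','thin_stop']:
        for f in spotter.spot_point(n,t)[:3]:
            print(n,t,round(f['score'],2),np.round(f['location'],1),pos(c,f['location']).round(3),pos(c,f['location'],z=.06).round(3))
E
```

```text
[[-0.945  0.326 -0.001]
 [ 0.326  0.945 -0.002]
 [ 0.    -0.002 -1.   ]]
top thick_tab_top 0.71 [455.4 189.1] [ 0.599 -0.331  0.058] [ 0.599 -0.331  0.06 ]Traceback (most recent call last):
  File "<stdin>", line 6, in <module>
ValueError: it knows: thick_tab_top
```

View pics/top0.png

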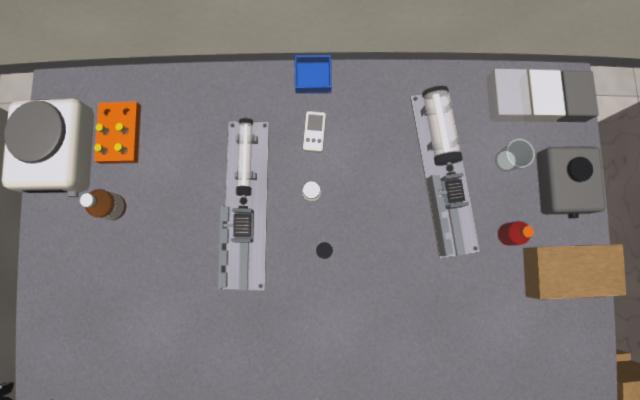

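```bash
python3 - <<'E'
from h import *
for n in ['top','scene']:
    c=cam(n); cv2.imwrite(f'pics/{n}0.png',c['img'])
    for f in spotter.spot_point(n,'thick_tab_top')[:4]:
        print(n,round(f['score'],2),np.round(f['location'],1),pos(c,f['location']).round(3),pos(c,f['location'],z=.06).round(3))
    for f in spotter.trace(n,'thick_tab_top')[:4]:
        print(n,round(f['score'],2),f['rect'],cv2.minAreaRect(np.argwhere(f['region'])[:,::-1].astype(np.float32)))
E
```

```text
top 0.65 [454.4 190.9] [ 0.595 -0.328  0.06 ] [ 0.595 -0.328  0.06 ]
top 0.55 [440.0, 181.1, 462.9, 203.9] ((450.6153869628906, 191.576904296875), (21.768890380859375, 23.730051040649414), 78.69007110595703)
scene 0.91 [184.5 331.7] [ 0.596 -0.326  0.06 ] [ 0.596 -0.326  0.06 ]
scene 0.87 [167.0, 306.9, 207.5, 354.3] ((188.67808532714844, 327.3082275390625), (29.992191314697266, 44.75274658203125), 42.87890625)
```

```bash
python3 - <<'E'
from h import *
c=cam('top')
for uv in [(418,100),(445,252),(474,249),(449,168),(447,158),(437,92)]: print(uv,pos(c,uv).round(3))
# highest z in corridor
s=[(round(float(pos(c,(u,v))[2]),3),u,v) for u in range(120,480,4) for v in range(80,400,4) if c['depth'][v,u]>0]
print(sorted(s)[-6:])
# stop edges via grid of heights near tab, top-facing z .045-.08
P=np.array([np.r_[pos(c,(u,v)),u,v] for u in range(405,485) for v in range(85,262)])
for lo,hi in [(.008,.02),(.055,.07),(.03,.09)]:
    q=P[(P[:,2]>lo)&(P[:,2]<hi)]; r=cv2.minAreaRect((q[:,:2]*1000).astype(np.float32)); print(lo,hi,r)
w=cam('scene'); cv2.imwrite('pics/s1.png',cv2.resize(w['img'][230:400,60:330],None,fx=2.9,fy=2.9))
E
```

```text
(418, 100) [ 0.833 -0.265  0.013]
(445, 252) [ 0.454 -0.299  0.058]
(474, 249) [ 0.46  -0.383  0.016]
(449, 168) [ 0.65  -0.319  0.059]
(447, 158) [ 0.67  -0.31   0.077]
(437, 92) [ 0.829 -0.295  0.078]
[(0.082, 456, 152), (0.083, 436, 88), (0.084, 436, 92), (0.084, 444, 120), (0.084, 452, 152), (0.085, 440, 88)]
0.008 0.02 ((651.4061889648438, -353.9576416015625), (408.2445068359375, 180.7058563232422), 4.581099033355713)
0.055 0.07 ((645.35205078125, -312.6614074707031), (395.6280822753906, 78.03876495361328), 1.834701418876648)
0.03 0.09 ((647.267578125, -312.25), (399.2332458496094, 79.0754623413086), 2.233214855194092)
```

View pics/s1.png

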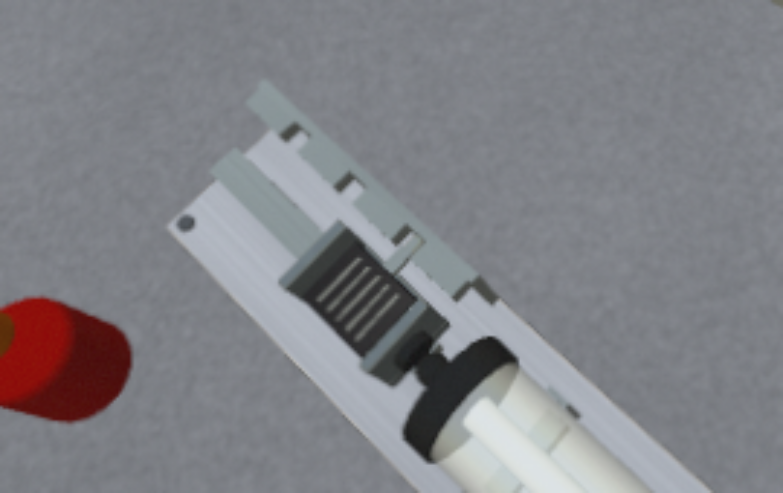

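Call:
{"method": "play_rows", "body": {
  "grip": 1,
  "increments": [
    {"travel":[-0.03,-0.03,0],"dr":[0,0,0]},
    {"travel":[-0.067,-0.069,0],"dr":[0,0,0]},
    {"travel":[-0.067,-0.069,0],"dr":[0,0,0]},
    {"travel":[-0.067,-0.069,0],"dr":[0,0,0]},
    {"travel":[-0.067,-0.069,0],"dr":[0,0,0]},
    {"travel":[-0.067,-0.069,0],"dr":[0,0,0]},
    {"travel":[-0.067,-0.069,0],"dr":[0,0,0]},
    {"travel":[-0.067,-0.069,0],"dr":[0,0,0]},
    {"travel":[-0.067,-0.069,0],"dr":[0,0,0]},
    {"travel":[-0.067,-0.069,0],"dr":[0,0,0]}
  ]
}}

```text
time_s: 1.5
ee_pos: [0.3811, 0.131, 0.2164]
tool_rot: [[-0.946, 0.326, 0.001], [0.326, 0.946, 0.0], [-0.001, 0.001, -1.0]]
wrist_force: [0.4, 0.7, -0.4]
opening: 0.0
```

Call:
{"method": "play_rows", "body": {
  "increments": [
    {"travel":[-0.067,-0.069,0],"dr":[0,0,0]},
    {"travel":[-0.067,-0.069,0],"dr":[0,0,0]},
    {"travel":[-0.067,-0.069,0],"dr":[0,0,0]},
    {"travel":[-0.067,-0.069,0],"dr":[0,0,0]},
    {"travel":[-0.067,-0.069,0],"dr":[0,0,0]},
    {"travel":[-0.067,-0.069,0],"dr":[0,0,0]},
    {"travel":[-0.067,-0.069,0],"dr":[0,0,0]},
    {"travel":[-0.067,-0.069,0],"dr":[0,0,0]},
    {"travel":[-0.067,-0.069,0],"dr":[0,0,0]},
    {"travel":[-0.067,-0.069,0],"dr":[0,0,0]}
  ]
}}

```text
time_s: 2.5
ee_pos: [0.5855, -0.3044, 0.216]
tool_rot: [[-0.945, 0.326, 0.0], [0.326, 0.945, -0.0], [-0.0, 0.0, -1.0]]
wrist_force: [0.6, -1.4, 0.6]
opening: 0.0003
```

Call:
{"method": "play_rows", "body": {
  "increments": [
    {"travel":[0,0,0],"dr":[0,0,-0.2]},
    {"travel":[0,0,0],"dr":[0,0,-0.24]},
    {"travel":[0,0,0],"dr":[0,0,-0.24]},
    {"travel":[0,0,0],"dr":[0,0,-0.21]},
    {"travel":[0,0,0],"dr":[0,0,0]},
    {"travel":[0,0,0],"dr":[0,0,0]},
    {"travel":[0,0,0],"dr":[0,0,0]},
    {"travel":[0,0,0],"dr":[0,0,0]},
    {"travel":[0,0,0],"dr":[0,0,0]},
    {"travel":[0,0,0],"dr":[0,0,0]}
  ]
}}

```text
time_s: 3.5
ee_pos: [0.5849, -0.3025, 0.216]
tool_rot: [[-0.991, -0.133, 0.0], [-0.133, 0.991, 0.0], [-0.0, 0.0, -1.0]]
wrist_force: [0.9, 0.4, 0.7]
opening: 0.0
```

```bash
python3 - <<'E'
from h import *
s=manip.read_state(); print(s['time_s'],s['ee_pos'],s['wrist_force'],s['opening'],s['joint_pos']); print(np.round(s['tool_rot'],3))
c=cam('wrist'); cv2.imwrite('pics/w0.png',c['img']); np.savez('w0.npz',**{k:np.array(v) for k,v in c.items()})
for f in spotter.spot_point('wrist','thick_tab_top')[:4]:
    print(round(f['score'],2),np.round(f['location'],1),pos(c,f['location']).round(4),pos(c,f['location'],z=.06).round(4))
for f in spotter.trace('wrist','thick_tab_top')[:2]: print(f['score'],f['rect'])
E
```

```text
3.5 [ 0.58488634 -0.30245952  0.21602057] [0.93701923 0.44210567 0.7479035 ] 4.008637839185481e-05 [-5.99095756e-01  4.82954839e-01  2.98676935e-01  1.38643814e+00
  9.53700021e-05 -7.32942524e-01]
[[-0.991 -0.133  0.   ]
 [-0.133  0.991  0.   ]
 [-0.     0.    -1.   ]]
0.96 [288.4 186. ] [ 0.5913 -0.3276  0.0602] [ 0.5913 -0.3276  0.06  ]
0.77 [263.1, 157.9, 337.1, 217.0]
```

View pics/w0.png

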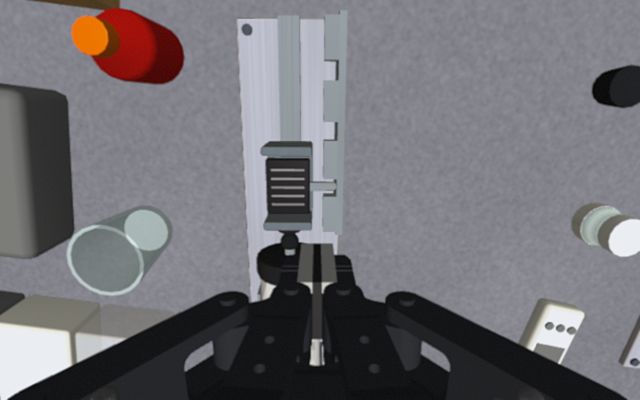

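```bash
python3 - <<'E'
from h import *
d=np.load('w0.npz'); c={k:d[k] for k in d.files}
P=lambda uv,z: pos(c,uv,z=z)
def ang(a,b): e=b-a; return np.degrees(np.arctan2(e[1],e[0])),np.hypot(*e[:2])
print('comb R',ang(P((346,14),.064),P((342,228),.064)))
print('base L',ang(P((238,22),.013),P((247,212),.013)), pos(c,(240,60)))
print('rail',ang(P((280,18),.03),P((281,138),.03)),pos(c,(289,60)))
print('end wall corners',P((262,143),.072),P((312,143),.072),P((264,230),.072),P((311,230),.072))
print('notches',P((333,70),.064),P((333,130),.064),P((333,186),.064))
dx=P((288.4,186),.06)-np.array([.58489,-.30246,.216]); print(dx, c['R'].T.round(3))
E
```

```text
comb R (np.float64(7.772954369772399), np.float64(0.17979155788554277))
base L (np.float64(7.3559571357291835), np.float64(0.18471724487622843)) [ 0.48630171 -0.39039985  0.0090592 ]
rail (np.float64(6.707110015054958), np.float64(0.10490220972274045)) [ 0.4810288  -0.34278897  0.01921535]
end wall corners [ 0.55434235 -0.35334952  0.072     ] [ 0.54870899 -0.31155419  0.072     ] [ 0.63183469 -0.34429434  0.072     ] [ 0.62614934 -0.30225947  0.072     ]
notches [ 0.48812242 -0.3022299   0.064     ] [ 0.53620836 -0.29513369  0.064     ] [ 0.58499136 -0.28792119  0.064     ]
[ 0.00642214 -0.02518667 -0.156     ] [[-0.134  0.991  0.001]
 [ 0.954  0.129  0.269]
 [ 0.267  0.037 -0.963]]
```

Call:
{"method": "play_rows", "body": {
  "increments": [
    {"travel":[-0.005,-0.052,0],"dr":[0,0,0]},
    {"travel":[0,0,0],"dr":[0,0,0]},
    {"travel":[0,0,0.04],"dr":[0,0,0]},
    {"travel":[0,0,0.07],"dr":[0,0,0]},
    {"travel":[0,0,0.07],"dr":[0,0,0]},
    {"travel":[0,0,0.05],"dr":[0,0,0]},
    {"travel":[0,0,0.03],"dr":[0,0,0]},
    {"travel":[0,0,0],"dr":[0,0,0]},
    {"travel":[0,0,0],"dr":[0,0,0]},
    {"travel":[0,0,0],"dr":[0,0,0]}
  ]
}}

```text
time_s: 4.65
ee_pos: [0.5917, -0.3284, 0.0876]
tool_rot: [[-0.991, -0.134, 0.002], [-0.134, 0.991, -0.001], [-0.002, -0.002, -1.0]]
wrist_force: [0.2, -0.9, -0.5]
opening: 0.0
```

```bash
python3 - <<'E'
from h import *
s=manip.read_state(); print(s['time_s'],s['ee_pos'],s['wrist_force'])
c=cam('wrist'); cv2.imwrite('pics/w1.png',c['img'])
c=cam('scene'); cv2.imwrite('pics/s2.png',cv2.resize(c['img'][230:400,60:330],None,fx=2.9,fy=2.9))
E
```

```text
4.65 [ 0.5916828  -0.32837684  0.08759532] [ 0.18708294 -0.91201157 -0.45755327]
```

View pics/w1.png

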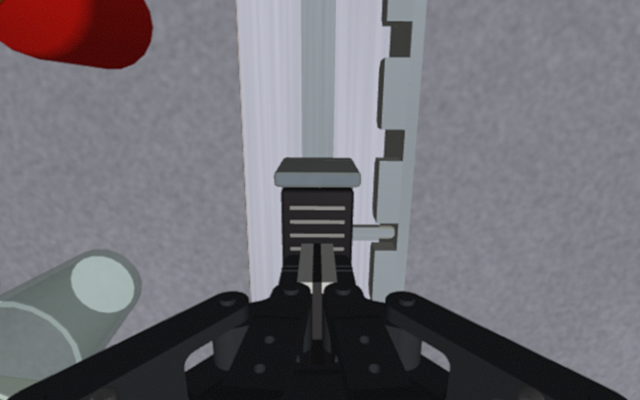

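Call:
{"method": "play_rows", "body": {
  "increments": [
    {"travel":[0,0,0.01],"dr":[0,0,0]},
    {"travel":[0,0,0.01],"dr":[0,0,0]},
    {"travel":[0,0,0.008],"dr":[0,0,0]},
    {"travel":[0,0,0.008],"dr":[0,0,0]},
    {"travel":[0,0,0.006],"dr":[0,0,0]},
    {"travel":[0,0,0.004],"dr":[0,0,0]},
    {"travel":[0,0,0],"dr":[0,0,0]},
    {"travel":[0,0,0],"dr":[0,0,0]},
    {"travel":[0,0,0],"dr":[0,0,0]},
    {"travel":[0,0,0],"dr":[0,0,0]}
  ]
}}

```text
time_s: 5.75
ee_pos: [0.591, -0.328, 0.0632]
tool_rot: [[-0.991, -0.134, 0.0], [-0.134, 0.991, -0.0], [-0.0, -0.0, -1.0]]
wrist_force: [-0.2, 0.5, 0.5]
opening: -0.0001
```

```bash
python3 - <<'E'
from h import *
s=manip.read_state(); print(s['time_s'],s['ee_pos'],s['wrist_force'],s['effort'])
c=cam('wrist'); a=c['img'][150:350,220:440]
c=cam('scene'); b=c['img'][270:370,130:240]
cv2.imwrite('pics/p2.png',np.hstack([cv2.resize(a,(440,400)),cv2.resize(b,(350,400))]))
s=manip.read_state(); print(s['wrist_force'])
E
```

```text
5.75 [ 0.59099514 -0.3280173   0.06321556] [-0.18981136  0.48045306  0.47147893] [-2.97542436e-03 -6.04878330e+01  2.81419659e+01 -1.12732865e-03
 -5.03002593e-05 -2.22429571e-05]
[ 0.9258236 -0.3208229  0.4059921]
```

View pics/p2.png

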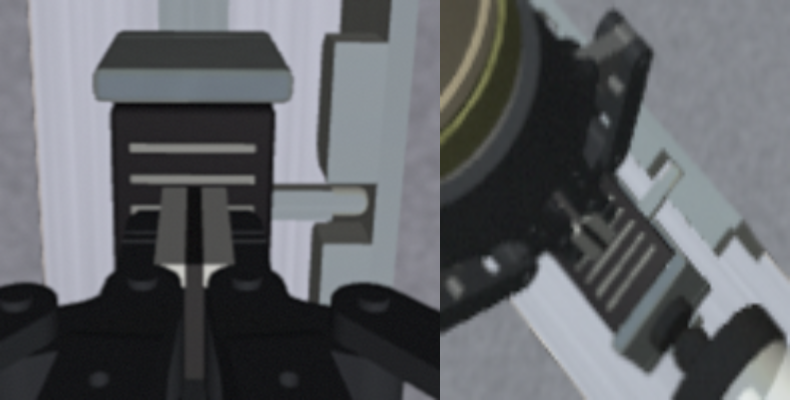

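Call:
{"method": "play_rows", "body": {
  "increments": [
    {"travel":[0,0,0.004],"dr":[0,0,0]},
    {"travel":[0,0,0.004],"dr":[0,0,0]},
    {"travel":[0,0,0.002],"dr":[0,0,0]},
    {"travel":[0,0,0],"dr":[0,0,0]},
    {"travel":[0,0,0],"dr":[0,0,0]},
    {"travel":[0,0,0],"dr":[0,0,0]},
    {"travel":[0,0,0],"dr":[0,0,0]},
    {"travel":[0,0,0],"dr":[0,0,0]},
    {"travel":[0,0,0],"dr":[0,0,0]},
    {"travel":[0,0,0],"dr":[0,0,0]}
  ]
}}

```text
time_s: 6.85
ee_pos: [0.5909, -0.3279, 0.058]
tool_rot: [[-0.991, -0.134, 0.0], [-0.134, 0.991, 0.0], [-0.0, 0.0, -1.0]]
wrist_force: [0.5, 0.3, -0.4]
opening: 0.0003
```

```bash
python3 - <<'E'
from h import *
s=manip.read_state(); print(s['time_s'],s['ee_pos'],s['wrist_force'],s['effort'])
c=cam('wrist'); a=c['img'][150:350,220:440]
for u,v in [(300,205),(340,205),(297,222),(345,222),(285,165),(290,240),(310,255),(325,255)]: print((u,v),pos(c,(u,v)).round(3))
for f in spotter.spot_point('wrist','thick_tab_top')[:2]: print(f,pos(c,f['location']))
E
```

```text
6.85 [ 0.59089044 -0.32788709  0.05802375] [ 0.48531084  0.26731145 -0.40863845] [-2.19605249e-05 -6.06179881e+01  2.80501235e+01  8.52611884e-04
 -1.07611631e-04  1.40026094e-05]
(300, 205) [ 0.568 -0.339  0.057]
(340, 205) [ 0.565 -0.321  0.057]
(297, 222) [ 0.576 -0.34   0.059]
(345, 222) [ 0.573 -0.317  0.058]
(285, 165) [ 0.559 -0.351  0.009]
(290, 240) [ 0.585 -0.342  0.059]
(310, 255) [ 0.578 -0.333  0.087]
(325, 255) [ 0.577 -0.327  0.087]
```

```bash
python3 - <<'E'
from h import *
c=cam('wrist')
cv2.imwrite('pics/w3.png',cv2.resize(c['img'][140:340,200:440],(720,600)))
for v in range(200,300,6): print(v,[tuple(pos(c,(u,v)).round(3)) for u in (306,318,328)], pos(c,(290,v))[2].round(3))
E
```

```text
200 [(np.float64(0.561), np.float64(-0.337), np.float64(0.07)), (np.float64(0.56), np.float64(-0.332), np.float64(0.07)), (np.float64(0.56), np.float64(-0.328), np.float64(0.07))] 0.07
206 [(np.float64(0.568), np.float64(-0.336), np.float64(0.057)), (np.float64(0.567), np.float64(-0.331), np.float64(0.057)), (np.float64(0.566), np.float64(-0.326), np.float64(0.057))] 0.057
212 [(np.float64(0.57), np.float64(-0.336), np.float64(0.058)), (np.float64(0.569), np.float64(-0.331), np.float64(0.059)), (np.float64(0.568), np.float64(-0.326), np.float64(0.059))] 0.059
218 [(np.float64(0.573), np.float64(-0.336), np.float64(0.058)), (np.float64(0.572), np.float64(-0.33), np.float64(0.058)), (np.float64(0.571), np.float64(-0.326), np.float64(0.059))] 0.059
224 [(np.float64(0.575), np.float64(-0.335), np.float64(0.06)), (np.float64(0.575), np.float64(-0.33), np.float64(0.059)), (np.float64(0.574), np.float64(-0.325), np.float64(0.059))] 0.058
230 [(np.float64(0.579), np.float64(-0.335), np.float64(0.058)), (np.float64(0.578), np.float64(-0.329), np.float64(0.059)), (np.float64(0.577), np.float64
[... 1418 characters left out ...]
4(0.215)), (np.float64(0.578), np.float64(-0.33), np.float64(0.107)), (np.float64(0.577), np.float64(-0.326), np.float64(0.107))] 0.099
284 [(np.float64(0.579), np.float64(-0.333), np.float64(0.108)), (np.float64(0.578), np.float64(-0.33), np.float64(0.11)), (np.float64(0.578), np.float64(-0.326), np.float64(0.109))] 0.114
290 [(np.float64(0.577), np.float64(-0.334), np.float64(0.117)), (np.float64(0.58), np.float64(-0.329), np.float64(0.11)), (np.float64(0.576), np.float64(-0.327), np.float64(0.117))] 0.119
296 [(np.float64(0.577), np.float64(-0.333), np.float64(0.12)), (np.float64(0.582), np.float64(-0.329), np.float64(0.11)), (np.float64(0.576), np.float64(-0.327), np.float64(0.12))] 0.12
```

View pics/w3.png

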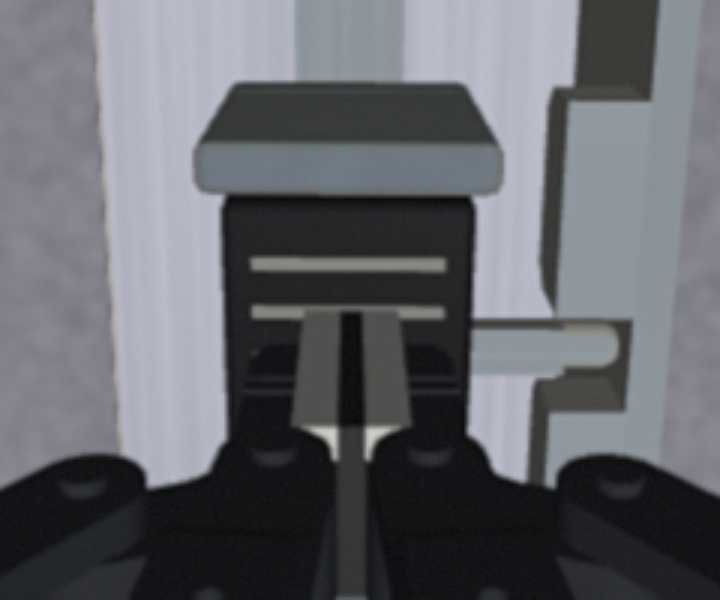

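Call:
{"method": "play_rows", "body": {
  "increments": [
    {"travel":[0,0,0.008],"dr":[0,0,0]},
    {"travel":[0,0,0.008],"dr":[0,0,0]},
    {"travel":[0,0,0.008],"dr":[0,0,0]},
    {"travel":[0,0,0.004],"dr":[0,0,0]},
    {"travel":[0,0,0],"dr":[0,0,0]},
    {"travel":[0,0,0],"dr":[0,0,0]},
    {"travel":[0,0,0],"dr":[0,0,0]},
    {"travel":[0,0,0],"dr":[0,0,0]},
    {"travel":[0,0,0],"dr":[0,0,0]},
    {"travel":[0,0,0],"dr":[0,0,0]}
  ]
}}

```text
time_s: 8.0
ee_pos: [0.5908, -0.3279, 0.0441]
tool_rot: [[-0.991, -0.134, 0.0], [-0.134, 0.991, 0.0], [-0.0, 0.0, -1.0]]
wrist_force: [-2.5, 1.6, 4.2]
opening: -0.0
```

```bash
python3 - <<'E'
from h import *
s=manip.read_state(); print(s['time_s'],s['ee_pos'],s['wrist_force'],s['effort'])
c=cam('wrist')
for v in range(206,280,4): print(v,[tuple(pos(c,(u,v)).round(3).tolist()) for u in (318,)], pos(c,(290,v))[2].round(3))
E
```

```text
8.0 [ 0.59082003 -0.32786634  0.04406483] [-2.46746098  1.63203393  4.16147877] [-1.54497852e-01 -5.85325742e+01  2.74644345e+01 -9.01062135e-01
  3.11678603e-03  3.21986990e-04]
206 [(0.559, -0.332, 0.071)] 0.07
210 [(0.56, -0.332, 0.071)] 0.071
214 [(0.562, -0.332, 0.07)] 0.07
218 [(0.568, -0.331, 0.058)] 0.058
222 [(0.57, -0.331, 0.058)] 0.058
226 [(0.571, -0.33, 0.058)] 0.057
230 [(0.573, -0.33, 0.058)] 0.058
234 [(0.575, -0.33, 0.058)] 0.058
238 [(0.577, -0.33, 0.058)] 0.058
242 [(0.579, -0.329, 0.058)] 0.058
246 [(0.577, -0.33, 0.066)] 0.058
250 [(0.577, -0.33, 0.069)] 0.057
254 [(0.578, -0.33, 0.073)] 0.058
258 [(0.578, -0.33, 0.077)] 0.068
262 [(0.577, -0.33, 0.081)] 0.073
266 [(0.578, -0.33, 0.083)] 0.075
270 [(0.577, -0.33, 0.087)] 0.08
274 [(0.577, -0.33, 0.09)] 0.082
278 [(0.578, -0.33, 0.092)] 0.085
```

Call:
{"method": "play_rows", "body": {
  "increments": [
    {"travel":[0,0,0.005],"dr":[0,0,0]},
    {"travel":[0,0,0.005],"dr":[0,0,0]},
    {"travel":[0,0,0.005],"dr":[0,0,0]},
    {"travel":[0,0,0.005],"dr":[0,0,0]},
    {"travel":[0,0,0.004],"dr":[0,0,0]},
    {"travel":[0,0,0],"dr":[0,0,0]},
    {"travel":[0,0,0],"dr":[0,0,0]},
    {"travel":[0,0,0],"dr":[0,0,0]},
    {"travel":[0,0,0],"dr":[0,0,0]},
    {"travel":[0,0,0],"dr":[0,0,0]}
  ]
}}

```text
time_s: 9.05
ee_pos: [0.5913, -0.3279, 0.0325]
tool_rot: [[-0.991, -0.134, 0.001], [-0.134, 0.991, -0.0], [-0.001, -0.0, -1.0]]
wrist_force: [-1.3, 1.5, 7.6]
opening: 0.0
```

```bash
python3 - <<'E'
from h import *
s=manip.read_state(); print(s['time_s'],s['ee_pos'],s['wrist_force'],s['effort'])
c=cam('wrist')
cv2.imwrite('pics/w4.png',cv2.resize(c['img'][140:340,200:440],(720,600)))
for v in range(206,280,6): print(v,[tuple(pos(c,(u,v)).round(3).tolist()) for u in (318,)], pos(c,(290,v))[2].round(3))
E
```

```text
9.05 [ 0.59126938 -0.3278531   0.03253315] [-1.3211948   1.48423664  7.59243918] [-7.70226493e-01 -5.62697339e+01  2.62525070e+01 -1.25797469e+00
 -2.43603224e-01  2.35742074e-03]
206 [(0.556, -0.333, 0.069)] 0.071
212 [(0.558, -0.332, 0.071)] 0.071
218 [(0.56, -0.332, 0.07)] 0.071
224 [(0.563, -0.332, 0.07)] 0.069
230 [(0.573, -0.33, 0.048)] 0.046
236 [(0.576, -0.33, 0.046)] 0.047
242 [(0.579, -0.329, 0.047)] 0.046
248 [(0.578, -0.329, 0.055)] 0.047
254 [(0.578, -0.33, 0.061)] 0.046
260 [(0.578, -0.33, 0.067)] 0.059
266 [(0.578, -0.33, 0.071)] 0.063
272 [(0.578, -0.33, 0.077)] 0.07
278 [(0.578, -0.33, 0.082)] 0.074
```

View pics/w4.png

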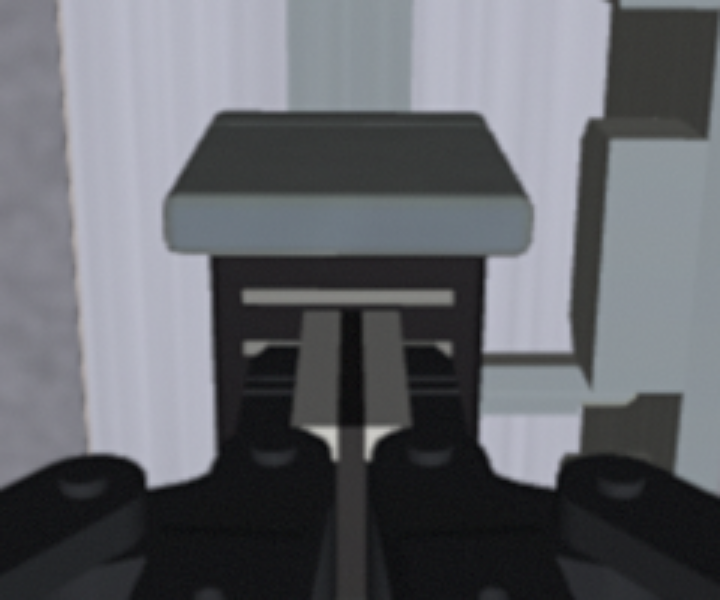

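Call:
{"method": "play_rows", "body": {
  "increments": [
    {"travel":[0,0,0.005],"dr":[0,0,0]},
    {"travel":[0,0,0],"dr":[0,0,0]},
    {"travel":[0.008,0,0],"dr":[0,0,0]},
    {"travel":[0.016,0,0],"dr":[0,0,0]},
    {"travel":[0.016,0,0],"dr":[0,0,0]},
    {"travel":[0.016,0,0],"dr":[0,0,0]},
    {"travel":[0.016,0,0],"dr":[0,0,0]},
    {"travel":[0.016,0,0],"dr":[0,0,0]},
    {"travel":[0.012,0,0],"dr":[0,0,0]},
    {"travel":[0,0,0],"dr":[0,0,0]}
  ]
}}

```text
time_s: 10.1
ee_pos: [0.5417, -0.3344, 0.0303]
tool_rot: [[-0.991, -0.134, 0.002], [-0.134, 0.991, 0.0], [-0.002, 0.0, -1.0]]
wrist_force: [-1.2, 3.8, 8.8]
opening: 0.0002
```

```bash
python3 - <<'E'
from h import *
s=manip.read_state(); print(s['time_s'],s['ee_pos'],s['wrist_force'],s['effort'])
c=cam('wrist')
cv2.imwrite('pics/w5.png',cv2.resize(c['img'][140:340,200:440],(720,600)))
for v in range(206,260,6): print(v,[tuple(pos(c,(u,v)).round(3).tolist()) for u in (318,)], pos(c,(290,v))[2].round(3))
E
```

```text
10.1 [ 0.54173456 -0.33435524  0.0303358 ] [-1.17507593  3.78242725  8.84456938] [-1.61587033e+00 -5.21979761e+01  2.53665805e+01 -1.48334540e+00
 -5.37063852e-01 -3.72576469e-02]
206 [(0.506, -0.339, 0.068)] 0.069
212 [(0.508, -0.339, 0.07)] 0.07
218 [(0.51, -0.339, 0.07)] 0.072
224 [(0.512, -0.338, 0.07)] 0.072
230 [(0.524, -0.337, 0.044)] 0.044
236 [(0.527, -0.336, 0.044)] 0.045
242 [(0.529, -0.336, 0.044)] 0.044
248 [(0.528, -0.336, 0.054)] 0.045
254 [(0.528, -0.336, 0.059)] 0.045
```

View pics/w5.png

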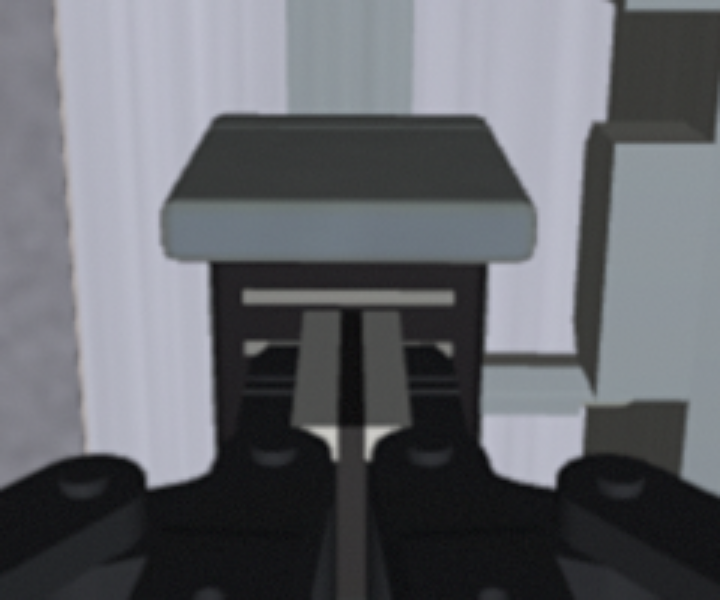

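Call:
{"method": "play_rows", "body": {
  "increments": [
    {"travel":[0,0,-0.008],"dr":[0,0,0]},
    {"travel":[0,0,-0.01],"dr":[0,0,0]},
    {"travel":[0,0,-0.01],"dr":[0,0,0]},
    {"travel":[0,0,-0.01],"dr":[0,0,0]},
    {"travel":[0,0,-0.03],"dr":[0,0,0]},
    {"travel":[0,0,-0.06],"dr":[0,0,0]},
    {"travel":[0,0,-0.08],"dr":[0,0,0]},
    {"travel":[0,0,-0.08],"dr":[0,0,0]},
    {"travel":[0,0,-0.06],"dr":[0,0,0]},
    {"travel":[0,0,0],"dr":[0,0,0]}
  ]
}}

```text
time_s: 11.15
ee_pos: [0.5435, -0.3367, 0.2085]
tool_rot: [[-0.991, -0.134, 0.007], [-0.134, 0.991, -0.006], [-0.006, -0.007, -1.0]]
wrist_force: [0.6, 0.3, -0.1]
opening: -0.0001
```

```bash
python3 - <<'E'
from h import *
s=manip.read_state(); print(s['time_s'],s['ee_pos'],s['wrist_force'])
c=cam('wrist')
for f in spotter.spot_point('wrist','thick_tab_top')[:2]: print(f['score'],f['location'],pos(c,f['location']).round(4))
t=cam('top')
cv2.imwrite('pics/f.png',np.vstack([cv2.resize(c['img'],(560,350)),t['img'][60:310,100:]]) if 0 else np.hstack([cv2.resize(c['img'][0:300,160:480],(430,403)),cv2.resize(t['img'][80:300,200:280],(147,403)),cv2.resize(t['img'][80:300,400:500],(183,403))]))
E
```

```text
11.15 [ 0.54350667 -0.33669817  0.20847774] [ 0.58364108  0.31291696 -0.1467299 ]
0.73 [321.9, 186.1] [ 0.5454 -0.333   0.059 ]
```

View pics/f.png

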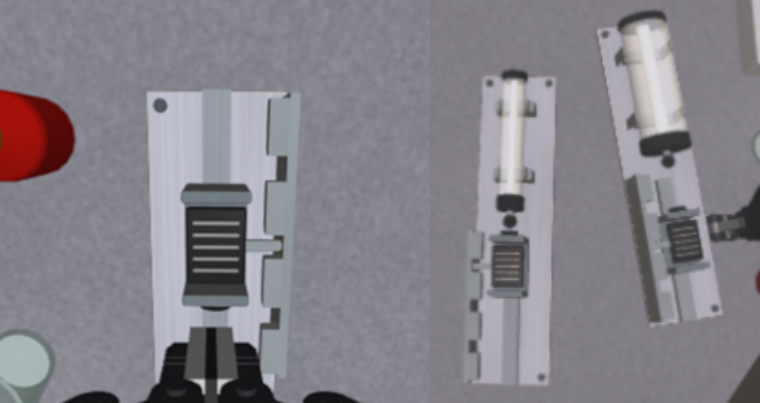

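```bash
python3 -c "
from cell import manip
print(manip.hand_in())"
```

```text
the job is handed in; nothing more can be done
None
```

The thick tube's stop is now locked one notch further from the tube, and I handed the job in at about 11 s of the 29 s limit. I pressed the latch tab down about 15 mm with the shut gripper, slid the stop 50 mm along the rail, then lifted straight up and clear.

**Last checks:**
- **Tab:** its top measured 59 mm above the bench, against the 60 mm it has when fully up. The tooth shows in the middle comb notch.
- **Forces:** about 9 N upward on the wrist while pressing at the end of the press and slide moves, and none beyond noise once clear.
- **Thin tube's stop:** I never went near it, and the final top view shows it in its first notch.

**Two things that did not agree:**
- **Stop travel:** the wrist camera put it at about 46 mm, where the tool moved 50 mm. That roughly fits the notch play, starting offset and camera error.
- **Fingertips:** they touched the tab about 30 mm lower in tool height than the stated tip length implied. I found the contact in small steps, checking force and depth.

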